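# Run out the soap dispenser and open its refill bottle

### The job

The soap dispenser is due for a refill: first pump its sprung lever through at least three full strokes, each right down to the stop and all the way back up. Then open the refill bottle beside it: press its safety cap down, twist it anticlockwise until it is free, and lift it straight up. Finish while still holding the cap upright in the gripper, over the bottle's mouth and about 5 cm clear of it; do not put it down, and leave the other things on the worktop where they are.

Things in the scene. Friction and masses are not known exactly. Their poses are not given: they have to be found in the camera images.
- dispenser: Soap dispenser fixed to the worktop: upright rounded steel box, 76 (x) by 84 (y) by 171 mm high with a grey top (80 by 88), its centre 4 mm behind the origin, on a 110 x 110 mm foot plate. Origin: centre of its underside; z up; -x is its front, where a short spout and the lever stick out. It may stand left or right of the bottle.
- lever (a joint): Hinge of the dispenser's sprung hand lever, rad: 0 = up at rest, tilted up by 0.2 rad, 0.42 = down at the stop. The hinge axis is level and lies 42 mm in front of the dispenser's origin, 156 mm above the worktop. A spring brings it up by itself when the push ends. It counts as fully down above 0.36 and as back up below 0.06.
- lever_pad (a point): Centre of the top face of the lever's flat grey paddle (54 mm along the lever, 50 mm wide, 8 mm thick), 92 mm in front of the hinge and at rest 179 mm above the worktop. Pushed from above it sinks about 40 mm to the stop; push about 3 N at the start, 9 N at the stop. Nothing lies under it but the worktop.
- bottle: White round refill bottle, body 86 mm in diameter up to z = 101 mm, clamped in a steel foot (116 mm in diameter) that is fixed to the worktop, so it neither turns nor lifts. Above, it narrows from 78 mm in diameter at z = 100 mm to a 44 mm collar between z = 116 and 124 mm, and then to the neck. Origin: centre of the underside of the foot; z up.
- bottle_mouth (a point): Centre of the rim of the bottle's neck, 150 mm above the worktop, on the bottle's axis. Inside the neck a spring-loaded rubber plug (25 mm in diameter) stands up to 15 mm above the rim and pushes the cap up. The neck is 32 mm in diameter, 40 mm over its two lugs.
- cap: Grey ribbed push-and-turn cap: loose, hollow, round, 52 mm in outer diameter (53 over the ribs), 34 mm high, closed on top, 25 to 50 g. Origin: centre of its open underside; z up along its axis; x agrees with the bottle's x while locked. On the locked bottle its underside is 132 mm above the worktop. Lifted off, it is clear of the lugs 14 mm above the locked height, of neck and plug after 35 mm.
- cap_top (a point): Centre of the cap's top face, 166 mm above the worktop while locked. To open: push the cap down 5 to 7 mm (it stops at 8) against the spring, 4 N at first, 13 N at 7 mm; keep it down and turn it anticlockwise seen from above by 55 to 120 degrees (75 is good; below 50 it is still caught; clockwise is blocked); then it lifts straight off.
- salt_tube: Bystander: slim glass tube with a chrome cap, 38 mm in diameter, 108 mm high, standing between bottle and dispenser; origin at the centre of its underside.
- timer: Bystander: round kitchen timer, 66 mm in diameter, 46 mm high, in front; origin at the centre of its underside.
- seed_jar: Bystander: glass jar with a black lid, 75 mm in diameter, 130 mm high, at the back; origin at the centre of its underside.
- spice_bottle: Bystander: small clear spice bottle with a black cap, 44 mm in diameter, 108 mm high, at the back; origin at the centre of its underside.
- nut_jar: Bystander: glass jar with a steel lid, 82 mm in diameter, 115 mm high, at the back; origin at the centre of its underside.
Mind the look-alikes: they are no part of the job. Leave any green or purple look-alike of the bottle alone.

How it is judged:
By the outcome, as a careful person would: the job done as asked, in the order asked, and still so for the second after the job is handed in, while the arm keeps its last pose, push and grip.
It also fails if it takes over 58 s, if anything falls off the work surface, if the arm or the gripper's body presses on something with over 40 N, if the wrist force passes 120 N, or if a joint passes its speed limit or range.

### The arm

A 7-joint arm with a two-finger parallel gripper is mounted at the origin on a cart in front of the work surface, level with it; the furniture and walls round the work are solid. World frame = base frame: x ahead of the robot, y to its left, z up, the work surface at z = 0. Lengths are in m, angles in degrees, forces in N, time in s.
With the tool pointing down it reaches from about 0.425 to 0.875 m from the base axis. Payload 4.7 kg.
Tool frame: the origin (TCP) lies between the finger pads; the fingertips stand 8 mm ahead of it and the grasp point (between the pads) lies 11 mm behind it; z points along the fingers, y is the line along which they close (so a half turn about z gives the same grasp; the last joint's range is limited). The gripper opens to 87 mm and grips with 3 to 60 N. Pads are 19 mm wide; open, the fingers measure 117 mm over their backs; the gripper's body (75 mm by 190 mm) begins 51 mm behind the grasp point.
Start: joints at [-66.801, 18.392, -4.016, 83.108, 1.295, 78.541, -3.26], TCP at [0.248, 0.601, 0.231] pointing down, gripper open.
Joint ranges: [-163.93, 163.93], [-17.29, 119.83], [-79.2, 71.16], [3.27, 140.29], [-89.18, 269.18], [5.43, 117.66], [-154.24, 154.24]. Speed limits (degrees/s): [147.25, 147.25, 180, 180, 180, 180, 180].

### API

Orientations are given as [roll, pitch, yaw] about the fixed x, y, z axes, in that order (R = Rz(yaw) Ry(pitch) Rx(roll)).
In Python, from cell import env, viewer gives the robot as it stands. The module is installed in compiled form; this text tells all that it offers.
- The arm moves only by the tool arm_command, never from a script. Its argument "series" is a list of rows, each a list of 2 entries, a list of its own where there are three numbers: the shift along the tool's x, y, z in mm, then the turn about the tool's z in rad. A call has exactly 5 rows; each row is the pose to reach, as a shift and turn from the pose commanded when the call began, along the tool's axes at that moment; what a row does not reach only later rows make up. A row lasts 1/10 s, in which the tool goes at most 50 mm and 8.59 degrees, less where a joint would pass 70% of its speed; a pose out of reach is approached as far as the arm can. A call with a gripper value outside its range is refused whole. "grip" is the gripper command: -1 is fully open, 1 is shut, values between are in proportion, set as the call begins (left out, the last holds). The fingers move at their own pace and stop on an object; "grip_force" is the grip in N (left out, the last holds). Time passes only in rows, so rows that repeat a pose let the fingers close, or fill a call up. It gives the time, the measured TCP pose, the force, the opening and the grip force at its end, in the units of the state.
- env.get_obs(): the state, without advancing time (a new reading comes with each control period).
- viewer.read_camera(name): name is "side" or "top" or "wrist"; returns (picture, depth): 384x512x3 uint8, blue, green, red; 384x512 float32, m along the optical axis (not along the pixel's ray), 0 where there is no reading.
- viewer.calibration(name): a dict with "K" (3x3 intrinsics, pixels), "dist" ([k1, k2, p1, p2, k3] as OpenCV has them; the pictures are not rectified), "T" (4x4, takes a point from camera to world coordinates); the wrist camera has in their place "hand_eye" (4x4, takes a point from camera to tool coordinates, whose origin is the TCP and whose axes are the flange's). Camera axes: x right, y up, looking along -z (the intrinsics and any distortion apply to the point x, -y, -z); pixel columns grow to the right and rows downward; lengths in m; the calibration is good to about 2 mm. A picture is of the moment at which its call begins: read the wrist's pose just before it. calibration takes no time and is no camera call.
- env.sign_off(): hands the job in; it is judged then, once.
The state is a dict: "time_s": time; "qpos": joint angles; "joint_velocities": joint speeds; "effort": joint torques, N m; "tool_pos": TCP position; "tool_rot": TCP orientation; "force": force on the tool from outside, world axes, zero at the start; "wrist_torque": the same for the moment, N m; "grip_width": finger opening in m; "grasp_force": force on a finger pad.
Only numpy, scipy, OpenCV 4.12 (cv2) and the standard library are available. Lean on these libraries where they do the work, as an engineer would, in place of code of your own. Each camera call takes 0.05 s, during which the arm holds its last target. There are 200 camera calls.

## Working session

There is one attempt and no reset: what is moved stays moved. The work goes in short steps, Python scripts to look and compute and a tool call to move; the robot and the scene stay as the last step left them, time stands still between calls to the robot, and variables do not carry over. Pictures are saved under pics/ and viewed, at most 10 in all, crops included, and the job is handed in when it is done.

Besides the shell and the picture viewer there is one more tool, called as name(argument=value, ...) on one line, values as JSON. arm_command: Moves the arm, as the interface text tells. Its arguments: {"type":"object","properties":{"series":{"type":"array"},"grip":{"type":"number"},"grip_force":{"type":"number"}},"required":["series"]}

```bash
mkdir -p pics; cat > h.py <<'E'
import numpy as np, cv2
from cell import env, viewer
from scipy.spatial.transform import Rotation as R
def cloud(name):
    o=env.get_obs(); img,d=viewer.read_camera(name); c=viewer.calibration(name)
    K=np.array(c["K"]);dist=np.array(c["dist"],float)
    if "T" in c: T=np.array(c["T"])
    else:
        W=np.eye(4);W[:3,:3]=R.from_euler('xyz',o["tool_rot"],degrees=True).as_matrix();W[:3,3]=o["tool_pos"];T=W@np.array(c["hand_eye"])
    h,w=d.shape;u,v=np.meshgrid(np.arange(w),np.arange(h))
    p=cv2.undistortPoints(np.stack([u,v],-1).reshape(-1,1,2).astype(np.float64),K,dist).reshape(h,w,2)
    P=np.stack([p[...,0]*d,-p[...,1]*d,-d],-1)@T[:3,:3].T+T[:3,3]
    P[d==0]=np.nan
    return img,P
E
python3 - <<'E'
from h import *
o=env.get_obs();print({k:np.round(v,3).tolist() for k,v in o.items()})
a,P=cloud("top");b,Q=cloud("side")
np.savez("s.npz",a=a,P=P,b=b,Q=Q)
cv2.imwrite("pics/top.png",a);cv2.imwrite("pics/side.png",b)
E
```

```text
{'time_s': 0.0, 'qpos': [-66.801, 18.439, -4.015, 83.177, 1.297, 78.541, -3.26], 'joint_velocities': [0.029, -0.059, -0.002, -0.043, 0.054, -0.045, 0.026], 'effort': [-0.0, -49.129, -0.404, -31.252, -0.064, 0.044, 0.0], 'tool_pos': [0.247, 0.6, 0.229], 'tool_rot': [-179.889, 0.007, 157.611], 'force': [-0.003, 0.227, -0.237], 'wrist_torque': [-0.001, -0.013, -0.044], 'grasp_force': 0.0, 'grip_width': 0.087}
```

View pics/top.png

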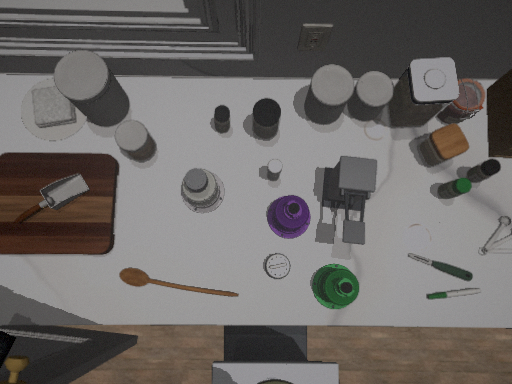

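View pics/side.png

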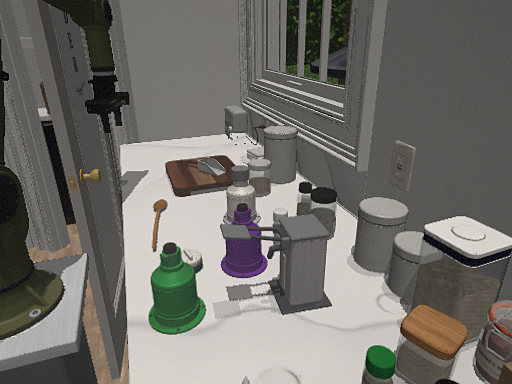

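The top view shows the white bottle's cap at about (196,181), the dispenser's top at (357,172), and the lever pad at about (354,232), with its shadow at (327,228). The purple look-alike at (293,210) stands close to the lever, and the green one is at (343,288).

```bash
python3 - <<'E'
from h import *
s=np.load("s.npz");P=s["P"]
def reg(n,u0,u1,v0,v1,z0,z1):
    q=P[v0:v1,u0:u1].reshape(-1,3);q=q[(q[:,2]>z0)&(q[:,2]<z1)]
    if len(q)<3: print(n,len(q));return q
    m=(np.percentile(q,2,axis=0)+np.percentile(q,98,axis=0))/2
    (c,sz,a)=cv2.minAreaRect((q[:,:2]*1000).astype(np.float32))
    print(n,len(q),m.round(4),np.median(q,0).round(4),"rect",np.round(c,1),np.round(sz,1),round(a,1));return q
reg("cap",175,225,160,215,.155,.18)
reg("disp",325,390,145,205,.163,.182)
reg("lever",300,380,195,250,.12,.22)
reg("purple",260,320,185,240,.13,.25)
reg("purpleall",260,320,185,240,.02,.25)
reg("green",310,365,260,310,.13,.25)
reg("salt",260,290,150,185,.09,.13)
reg("timer",260,300,245,285,.03,.06)
reg("nut",110,155,115,165,.1,.13)
reg("seed",245,290,90,140,.1,.15)
for u,v in [(354,232),(350,215),(327,228),(357,172),(340,200),(330,190)]: print(u,v,P[v,u].round(3))
E
```

```text
cap 394 [0.5851 0.195  0.1646] [0.5847 0.1948 0.167 ] rect [585.8 195.5] [51.2 51. ] 67.9
disp 1318 [ 0.5888 -0.1842  0.1698] [ 0.5971 -0.1834  0.1717] rect [ 584.  -182.5] [ 88.1 116.1] 83.4
lever 789 [ 0.4956 -0.1645  0.156 ] [ 0.4784 -0.1725  0.1771] rect [ 505.3 -126.2] [153.1 121.7] 79.0
purple 187 [ 0.5192 -0.0358  0.1532] [ 0.5169 -0.0345  0.1542] rect [518.9 -36.1] [31.2 38.2] 89.8
purpleall 1092 [ 0.5165 -0.0337  0.095 ] [ 0.5106 -0.0304  0.1076] rect [517.2 -35.1] [87.5 87. ] 27.1
green 213 [ 0.3391 -0.1525  0.1492] [ 0.3396 -0.1505  0.1541] rect [ 339.3 -152.9] [38.8 31.5] 28.1
salt 196 [0.6331 0.0066 0.103 ] [0.6324 0.0056 0.1086] rect [633.    6.2] [35.8 37.2] 0.3
timer 462 [ 0.3892 -0.0047  0.04  ] [ 0.388  -0.0052  0.0366] rect [389.3  -4.9] [59.4 58.2] 89.9
nut 859 [0.7046 0.3649 0.1116] [0.7042 0.3646 0.1145] rect [705.3 366.1] [79.2 81.7] 2.4
seed 693 [0.7663 0.0278 0.1182] [0.7633 0.0284 0.1303] rect [767.6  28.3] [70.9 69.5] 15.7
354 232 [ 0.462 -0.171  0.18 ]
350 215 [ 0.526 -0.202  0.003]
327 228 [ 0.49  -0.139  0.003]
357 172 [ 0.604 -0.184  0.172]
340 200 [ 0.565 -0.175  0.007]
330 190 [ 0.584 -0.141  0.053]
```

```bash
cat >> h.py <<'E'
def to(p):
    o=env.get_obs();M=R.from_euler('xyz',o["tool_rot"],degrees=True).as_matrix()
    print("t",o["time_s"],"tcp",np.round(o["tool_pos"],4),np.round(o["tool_rot"],2),"shift mm",np.round(M.T@(np.array(p)-o["tool_pos"])*1000,1))
E
python3 - <<'E'
from h import *
P=np.load("s.npz")["P"]
q=P[195:255,335:375].reshape(-1,3);q=q[(q[:,2]>.15)&(q[:,2]<.2)&(q[:,0]<.53)]
for x in np.arange(.42,.53,.01):
    m=(q[:,0]>=x)&(q[:,0]<x+.01)
    if m.sum()>3:print(round(x,2),m.sum(),q[m].min(0).round(3),q[m].max(0).round(3))
d=P[145:200,335:385].reshape(-1,3);d=d[(d[:,2]>.169)&(d[:,2]<.175)]
c=cv2.minAreaRect((d[:,:2]*1000).astype(np.float32));print(c)
to((.46,.2,.25));to((.46,-.175,.21))
E
```

```text
0.43 36 [ 0.435 -0.191  0.18 ] [ 0.44  -0.147  0.188]
0.44 88 [ 0.441 -0.192  0.18 ] [ 0.449 -0.144  0.188]
0.45 100 [ 0.45  -0.194  0.177] [ 0.46  -0.145  0.186]
0.46 97 [ 0.46  -0.194  0.175] [ 0.47  -0.146  0.184]
0.47 88 [ 0.471 -0.195  0.174] [ 0.479 -0.146  0.182]
0.48 88 [ 0.48  -0.195  0.17 ] [ 0.49  -0.147  0.182]
0.49 33 [ 0.49  -0.195  0.168] [ 0.5   -0.152  0.179]
0.5 34 [ 0.5   -0.196  0.164] [ 0.51  -0.153  0.174]
0.51 26 [ 0.51  -0.196  0.165] [ 0.519 -0.153  0.173]
0.52 28 [ 0.521 -0.2    0.161] [ 0.529 -0.154  0.172]
((591.4386596679688, -182.96810913085938), (87.2028579711914, 98.30499267578125), 83.50659942626953)
t 0.1 tcp [0.2474 0.6005 0.2296] [-179.9     0.    157.61] shift mm [-349.1 -289.4  -19.9]
t 0.1 tcp [0.2474 0.6005 0.2296] [-179.9     0.    157.61] shift mm [-491.9 -636.1   20.7]
```

arm_command(series=[[[-35, -29, -4], 0], [[-70, -58, -8], 0], [[-105, -87, -12], 0], [[-140, -116, -15], 0], [[-175, -145, -15], 0]], grip=1, grip_force=30)

```text
time_s: 0.6
tool_pos: [0.3549, 0.3985, 0.2457]
tool_rot: [180.0, 0.0, 157.6]
force: [0.5, -0.2, -0.7]
grip_width: 0.055
grasp_force: 0.0
```

arm_command(series=[[[-35, -29, 0], 0], [[-70, -58, 0], 0], [[-105, -87, 0], 0], [[-140, -116, 0], 0], [[-175, -145, 0], 0]])

```text
time_s: 1.1
tool_pos: [0.4611, 0.1977, 0.2453]
tool_rot: [-180.0, -0.0, 157.6]
force: [-0.1, 1.1, -1.0]
grip_width: 0.015
grasp_force: 0.0
```

arm_command(series=[[[-18, -46, 0], 0], [[-36, -92, 0], 0], [[-54, -138, 0], 0], [[-72, -184, 0], 0], [[-90, -225, 0], 0]])

```text
time_s: 1.6
tool_pos: [0.4575, -0.0452, 0.2454]
tool_rot: [180.0, -0.0, 157.6]
force: [0.6, 0.4, -0.5]
grip_width: 0.0006
grasp_force: 0.0
```

```bash
python3 -c "
from h import *
to((.461,-.170,.192))"
```

```text
t 1.6 tcp [ 0.4575 -0.0452  0.2454] [ 1.7998e+02 -1.0000e-02  1.5756e+02] shift mm [ -50.9 -114.    53.3]
```

arm_command(series=[[[-17, -38, 0], 0], [[-34, -76, 0], 0], [[-51, -114, 10], 0], [[-51, -114, 30], 0], [[-51, -114, 50], 0]])

```text
time_s: 2.1
tool_pos: [0.4617, -0.1693, 0.195]
tool_rot: [180.0, 0.0, 157.4]
force: [0.3, 0.9, -0.0]
grip_width: 0.0008
grasp_force: 0.0
```

```bash
python3 - <<'E'
from h import *
to((.461,-.170,.192)); a,P=cloud("side"); cv2.imwrite("pics/s2.png",cv2.resize(a[190:330,190:350],(800,600)))
E
```

```text
t 2.1 tcp [ 0.4617 -0.1693  0.195 ] [1.7998e+02 3.0000e-02 1.5740e+02] shift mm [ 0.4 -0.9  3. ]
```

View pics/s2.png

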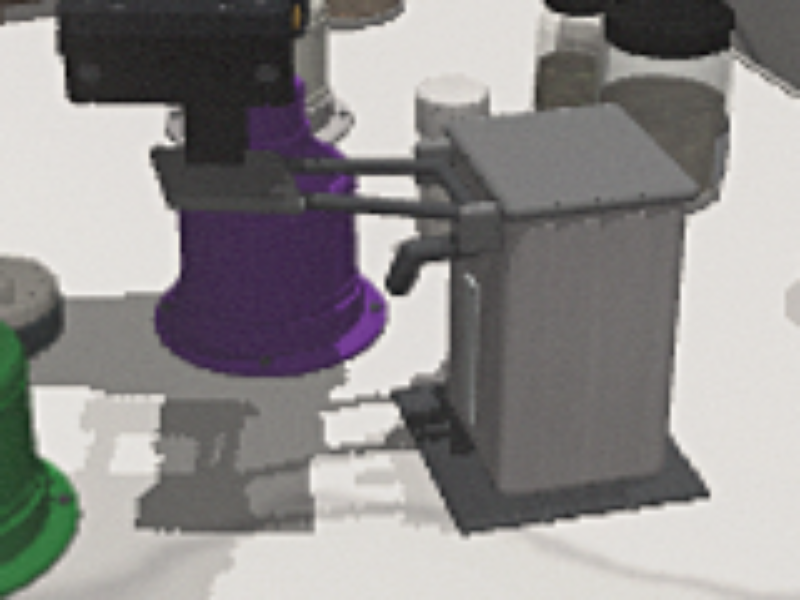

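The closed fingertips at about (215,160) are over the middle of the paddle. Starting stroke 1.

arm_command(series=[[[0, 0, 12], 0], [[0, 0, 24], 0], [[0, 0, 36], 0], [[0, 0, 44], 0], [[0, 0, 48], 0]])

```text
time_s: 2.65
tool_pos: [0.4632, -0.1677, 0.1484]
tool_rot: [180.0, 0.1, 157.6]
force: [-5.0, 2.1, 19.8]
grip_width: 0.0008
grasp_force: 10.3
```

arm_command(series=[[[0, 0, 1], 0], [[0, 0, 2], 0], [[0, 0, 3], 0], [[0, 0, 4], 0], [[0, 0, 4], 0]])

```text
time_s: 3.15
tool_pos: [0.4634, -0.1678, 0.1478]
tool_rot: [179.9, 0.1, 157.6]
force: [-11.2, 1.5, 29.1]
grip_width: 0.0002
grasp_force: 15.6
```

Stop reached: z holds at 0.148 while the force climbs. Releasing, then two more strokes plus a spare.

arm_command(series=[[[0, 0, -12], 0], [[0, 0, -24], 0], [[0, 0, -36], 0], [[0, 0, -48], 0], [[0, 0, -56], 0]])

```text
time_s: 3.65
tool_pos: [0.4624, -0.1673, 0.2004]
tool_rot: [180.0, 0.0, 157.6]
force: [-0.4, 0.2, -0.1]
grip_width: 0.0006
grasp_force: 0.0
```

arm_command(series=[[[0, 0, 0], 0], [[0, 0, 0], 0], [[0, 0, 18], 0], [[0, 0, 34], 0], [[0, 0, 44], 0]])

```text
time_s: 4.15
tool_pos: [0.4619, -0.1677, 0.1549]
tool_rot: [-180.0, -0.0, 157.6]
force: [-1.1, -0.3, 9.0]
grip_width: 0.0002
grasp_force: 4.4
```

arm_command(series=[[[0, 0, 4], 0], [[0, 0, 8], 0], [[0, 0, 9], 0], [[0, 0, 10], 0], [[0, 0, 10], 0]])

```text
time_s: 4.65
tool_pos: [0.4629, -0.1678, 0.1482]
tool_rot: [179.9, 0.1, 157.6]
force: [-6.4, 0.7, 22.3]
grip_width: 0.0005
grasp_force: 11.2
```

arm_command(series=[[[0, 0, -12], 0], [[0, 0, -24], 0], [[0, 0, -36], 0], [[0, 0, -48], 0], [[0, 0, -54], 0]])

```text
time_s: 5.15
tool_pos: [0.4619, -0.1676, 0.2001]
tool_rot: [180.0, -0.0, 157.6]
force: [-0.1, -0.1, 0.1]
grip_width: 0.0002
grasp_force: 0.0
```

arm_command(series=[[[0, 0, 0], 0], [[0, 0, 0], 0], [[0, 0, 18], 0], [[0, 0, 34], 0], [[0, 0, 44], 0]])

```text
time_s: 5.65
tool_pos: [0.4618, -0.1677, 0.1549]
tool_rot: [-180.0, -0.0, 157.6]
force: [-1.0, 0.4, 9.9]
grip_width: 0.0003
grasp_force: 4.4
```

arm_command(series=[[[0, 0, 4], 0], [[0, 0, 8], 0], [[0, 0, 9], 0], [[0, 0, 10], 0], [[0, 0, 10], 0]])

```text
time_s: 6.15
tool_pos: [0.4628, -0.1679, 0.1482]
tool_rot: [179.9, 0.1, 157.6]
force: [-5.7, 2.5, 21.7]
grip_width: 0.0007
grasp_force: 11.1
```

arm_command(series=[[[0, 0, -12], 0], [[0, 0, -24], 0], [[0, 0, -36], 0], [[0, 0, -48], 0], [[0, 0, -54], 0]])

```text
time_s: 6.65
tool_pos: [0.4619, -0.1675, 0.2001]
tool_rot: [180.0, -0.0, 157.6]
force: [0.3, -0.7, 0.3]
grip_width: 0.0005
grasp_force: 0.0
```

arm_command(series=[[[0, 0, 0], 0], [[0, 0, 0], 0], [[0, 0, 18], 0], [[0, 0, 34], 0], [[0, 0, 44], 0]])

```text
time_s: 7.15
tool_pos: [0.4618, -0.1677, 0.1549]
tool_rot: [-180.0, -0.0, 157.6]
force: [-0.7, 0.0, 8.2]
grip_width: 0.0004
grasp_force: 4.4
```

arm_command(series=[[[0, 0, 4], 0], [[0, 0, 8], 0], [[0, 0, 9], 0], [[0, 0, 10], 0], [[0, 0, 10], 0]])

```text
time_s: 7.65
tool_pos: [0.4628, -0.1679, 0.1481]
tool_rot: [179.9, 0.1, 157.6]
force: [-7.7, 2.3, 21.8]
grip_width: 0.0007
grasp_force: 11.1
```

arm_command(series=[[[0, 0, -12], 0], [[0, 0, -24], 0], [[0, 0, -40], 0], [[0, 0, -60], 0], [[0, 0, -100], 0]])

```text
time_s: 8.15
tool_pos: [0.4598, -0.1669, 0.2434]
tool_rot: [-179.9, -0.4, 157.6]
force: [-0.1, 0.0, 0.6]
grip_width: 0.0006
grasp_force: 0.0
```

```bash
python3 -c "
from h import *
to((.46,.18,.26)); to((.585,.195,.26))
b,P=cloud('side');q=P[215:260,210:300].reshape(-1,3);q=q[(abs(q[:,0]-.461)<.02)&(abs(q[:,1]+.17)<.02)&(q[:,2]>.1)&(q[:,2]<.2)];print(len(q),np.median(q,0))"
```

```text
t 8.15 tcp [ 0.4598 -0.1669  0.2434] [-179.88   -0.37  157.61] shift mm [132.  320.8 -16.4]
t 8.15 tcp [ 0.4598 -0.1669  0.2434] [-179.88   -0.37  157.61] shift mm [ 22.2 382.3 -17.2]
201 [ 0.46006068 -0.17043849  0.17993844]
```

The lever is back up at 0.180, after four strokes in all. On to the cap.

arm_command(series=[[[8, 40, -10], 0], [[16, 80, -17], 0], [[20, 120, -17], 0], [[24, 165, -17], 0], [[24, 210, -17], 0]], grip=-1)

```text
time_s: 8.7
tool_pos: [0.5196, 0.0374, 0.2619]
tool_rot: [180.0, -0.1, 157.6]
force: [-0.0, 0.6, -0.2]
grip_width: 0.0325
grasp_force: 0.0
```

arm_command(series=[[[0, 40, 0], 0], [[0, 80, 0], 0], [[0, 120, 0], 0], [[-1, 150, 0], 0], [[-1, 172, 0], 0]])

```text
time_s: 9.2
tool_pos: [0.5861, 0.1971, 0.2607]
tool_rot: [-179.9, -0.1, 157.8]
force: [0.0, 0.1, -0.0]
grip_width: 0.0725
grasp_force: 0.0
```

arm_command(series=[[[0, 0, 0], 0], [[0, 0, 0], 0], [[0, 0, 0], 0], [[0, 0, 0], 0], [[0, 0, 0], 0]])

```text
time_s: 9.7
tool_pos: [0.5863, 0.1933, 0.2629]
tool_rot: [180.0, 0.0, 157.5]
force: [-0.5, 0.5, 0.1]
grip_width: 0.087
grasp_force: 0.0
```

```bash
python3 - <<'E'
from h import *
print(env.get_obs()["qpos"].round(1) if hasattr(env.get_obs()["qpos"],'round') else env.get_obs()["qpos"])
for n in ("wrist","top"):
    a,P=cloud(n)
    m=(P[...,2]>.158)&(P[...,2]<.172)&(np.hypot(P[...,0]-.585,P[...,1]-.195)<.045)
    q=P[m]
    if len(q)>20: print(n,len(q),np.median(q[:,2]),cv2.minEnclosingCircle((q[:,:2]*1000).astype(np.float32)),q.mean(0))
    cv2.imwrite(f"pics/{n}3.png",a)
to((.585,.195,.158))
E
```

```text
[-39.2  13.9  22.4  86.2  -5.3  80.9  51. ]
wrist 2344 0.16618302508889307 ((587.1627807617188, 196.48007202148438), 26.778078079223633) [0.58562277 0.19710304 0.1660005 ]
t 9.8 tcp [0.5862 0.1938 0.2629] [1.7997e+02 1.0000e-02 1.5756e+02] shift mm [  1.6   0.6 104.9]
```

View pics/wrist3.png

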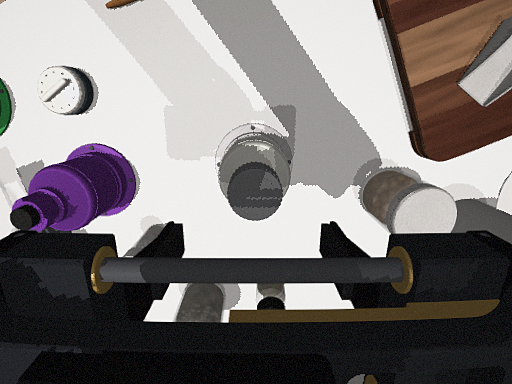

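The cap is centred at about (255,190) in the wrist view, between the open fingers. Depth puts it at (0.586, 0.1965, 0.166), so I descend to a TCP height of 0.143.

arm_command(series=[[[1, 2, 25], 0], [[1, 2, 55], 0], [[1, 2, 85], 0], [[1, 2, 108], 0], [[1, 2, 120], 0]])

```text
time_s: 10.3
tool_pos: [0.5849, 0.1961, 0.1403]
tool_rot: [-179.9, -0.1, 157.6]
force: [-0.2, -0.3, -0.3]
grip_width: 0.0869
grasp_force: 0.0
```

arm_command(series=[[[0, 0, 0], 0], [[0, 0, 0], 0], [[0, 0, 0], 0], [[0, 0, 0], 0], [[0, 0, 0], 0]], grip=1, grip_force=35)

```text
time_s: 10.8
tool_pos: [0.5866, 0.1968, 0.1436]
tool_rot: [179.9, 0.1, 157.6]
force: [0.5, -0.2, 0.5]
grip_width: 0.0548
grasp_force: 0.0
```

arm_command(series=[[[0, 0, 0], 0], [[0, 0, 0], 0], [[0, 0, 0], 0], [[0, 0, 0], 0], [[0, 0, 0], 0]])

```text
time_s: 11.3
tool_pos: [0.5864, 0.1966, 0.143]
tool_rot: [180.0, 0.0, 157.6]
force: [-0.5, 0.3, 4.2]
grip_width: 0.0512
grasp_force: 35.0
```

arm_command(series=[[[0, 0, 2], 0], [[0, 0, 4], 0], [[0, 0, 6], 0], [[0, 0, 8], 0], [[0, 0, 8], 0]])

```text
time_s: 11.8
tool_pos: [0.5865, 0.1966, 0.1361]
tool_rot: [179.9, 0.0, 157.6]
force: [-4.0, -1.4, 12.0]
grip_width: 0.0511
grasp_force: 35.0
```

arm_command(series=[[[0, 0, 0], -0.1], [[0, 0, 0], -0.24], [[0, 0, 0], -0.38], [[0, 0, 0], -0.52], [[0, 0, 0], -0.66]], grip_force=45)

```text
time_s: 12.3
tool_pos: [0.587, 0.1971, 0.1366]
tool_rot: [180.0, 0.2, -164.2]
force: [-1.6, 0.2, 12.3]
grip_width: 0.0514
grasp_force: 45.0
```

arm_command(series=[[[0, 0, 0], -0.14], [[0, 0, 0], -0.28], [[0, 0, 0], -0.42], [[0, 0, 0], -0.56], [[0, 0, 0], -0.7]])

```text
time_s: 12.8
tool_pos: [0.587, 0.1968, 0.1366]
tool_rot: [-179.9, 0.1, -124.2]
force: [-1.8, -0.9, 11.3]
grip_width: 0.0509
grasp_force: 45.0
```

arm_command(series=[[[0, 0, 0], -0.05], [[0, 0, 0], -0.05], [[0, 0, 0], -0.05], [[0, 0, 0], -0.05], [[0, 0, 0], -0.05]])

```text
time_s: 13.3
tool_pos: [0.5872, 0.1968, 0.1367]
tool_rot: [-179.9, 0.1, -121.6]
force: [-1.7, -0.7, 11.6]
grip_width: 0.0516
grasp_force: 45.0
```

```bash
python3 - <<'E'
from h import *
o=env.get_obs();print(np.round(o["qpos"],1),np.round(o["wrist_torque"],2),np.round(o["force"],1))
E
```

```text
[-29.2  17.9   9.9  95.   -3.3  67.2 129.9] [-0.17  0.46  0.07] [-1.7 -0.7 11.6]
```

Turned by 81° with the cap still pressed down. Now I lift gently at first.

arm_command(series=[[[0, 0, -3], 0], [[0, 0, -6], 0], [[0, 0, -10], 0], [[0, 0, -14], 0], [[0, 0, -18], 0]])

```text
time_s: 13.8
tool_pos: [0.5855, 0.1963, 0.1517]
tool_rot: [179.9, -0.1, -121.6]
force: [0.6, -0.3, -0.3]
grip_width: 0.0511
grasp_force: 45.0
```

arm_command(series=[[[0, 0, -8], 0], [[0, 0, -18], 0], [[0, 0, -28], 0], [[0, 0, -38], 0], [[0, 0, -46], 0]])

```text
time_s: 14.3
tool_pos: [0.5863, 0.1968, 0.2]
tool_rot: [-180.0, 0.1, -121.6]
force: [0.0, 0.5, -0.1]
grip_width: 0.0508
grasp_force: 45.0
```

arm_command(series=[[[0, 0, -6], 0], [[0, 0, -10], 0], [[0, 0, -11], 0], [[0, 0, -11], 0], [[0, 0, -11], 0]])

```text
time_s: 14.8
tool_pos: [0.5858, 0.1965, 0.2091]
tool_rot: [180.0, -0.0, -121.6]
force: [-0.7, 0.8, -0.7]
grip_width: 0.051
grasp_force: 45.0
```

arm_command(series=[[[0, 0, 0], 0], [[0, 0, 0], 0], [[0, 0, 0], 0], [[0, 0, 0], 0], [[0, 0, 0], 0]])

```text
time_s: 15.3
tool_pos: [0.5861, 0.1966, 0.2096]
tool_rot: [-180.0, 0.0, -121.6]
force: [-0.1, -0.8, -1.0]
grip_width: 0.0511
grasp_force: 45.0
```

```bash
python3 - <<'E'
from h import *
for n in ("wrist","side"):
    a,P=cloud(n)
    m=(np.hypot(P[...,0]-.586,P[...,1]-.1965)<.03)&(P[...,2]>.13)&(P[...,2]<.235)
    q=P[m]; print(n,len(q),np.histogram(q[:,2],bins=np.arange(.13,.241,.005))[0])
    if n=="wrist":
        t=q[(q[:,2]>.225)];print(len(t), t.mean(0) if len(t) else '')
    v,u=np.where(m);print(u.min(),u.max(),v.min(),v.max())
    c=a[110:250,170:320] if n=="side" else a
    cv2.imwrite(f"pics/{n}4.png",cv2.resize(c,(640,480)))
to((.5865,.1966,.211))
E
```

```text
wrist 6568 [  30   32   41  255  142   27    5    0    0    0    0    0    0   10
  199  243  265  285  336  490 4208    0]
4698 [0.5833327  0.19253553 0.23182594]
196 306 183 303
side 437 [20 19 18 34 15 14 25  5  0  0  0  0  0 11 32 30 36 31 31 34 82  0]
228 247 144 181
t 15.4 tcp [0.5861 0.1966 0.2096] [ 180.     0.  -121.6] shift mm [-0.2 -0.3 -1.4]
```

View pics/side4.png

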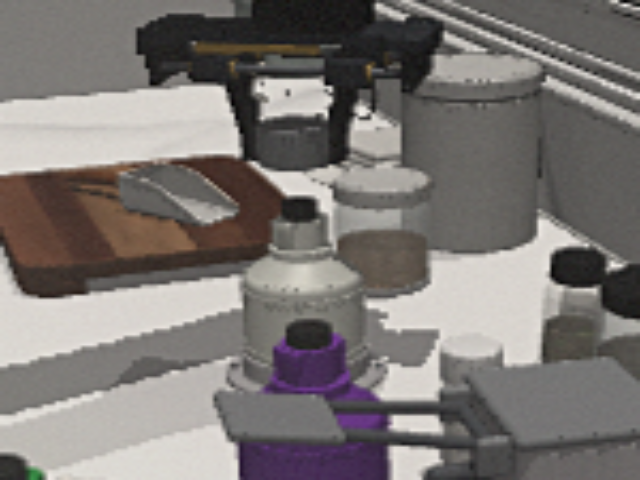

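View pics/wrist4.png

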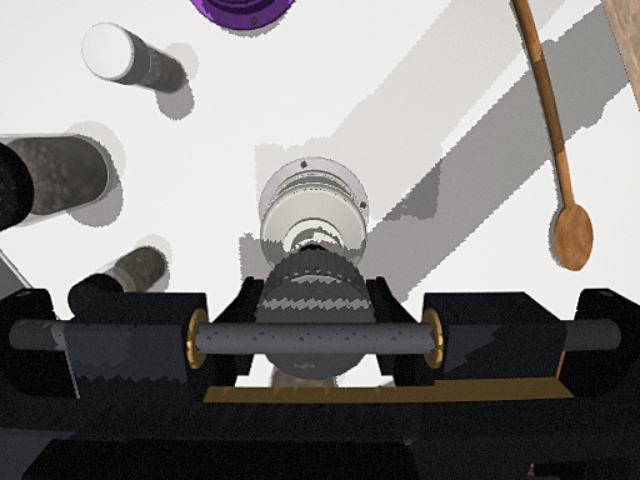

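The side view shows the cap held upright at about (290,140), above the bottle's open mouth at (300,210). The wrist view shows it centred between the pads. Its top is at about z 0.232, so the underside is roughly 49 mm above the rim, and the lever is up.

```bash
python3 -c "
from cell import env
print(env.sign_off())"
```

```text
the job is handed in; nothing more can be done
None
```

I pumped the lever through four full strokes, then pressed the cap down, turned it about 81° anticlockwise and lifted it off. I handed the job in with the cap held upright about 5 cm above the bottle's mouth.

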